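Park the peg basket against the rail and the orange end stop

TASK

The shelf shakes when the washing machine spins, so push the blue peg basket along the shelf into its parking corner: its long side flush against the low metal rail, and its short end up against the orange end stop at one end of that rail. Only push it, without lifting or tipping it, and leave the jar, dish, spray head, cup, brush and loose peg where they stand.

Things in the scene. Friction and masses are not known exactly. Their poses are not given: they have to be found in the camera images.
- peg_basket: blue open plastic basket full of clothes pegs, loose, about 0.3 to 0.55 kg, 110 mm along its x, 160 mm along its y (the long sides), 60 mm tall with upright flat walls 4 mm thick; the pegs stay below the rim; origin at the centre of its underside, z up. It starts on the robot's side of the rail, in or just before the bay between the two stops, and turned up to 0.4 rad from the rail
- back_rail: low straight aluminium rail fixed to the shelf beyond the basket, 490 mm long along its y, 15 mm thick, 35 mm tall; origin at shelf height in the middle of its front face (the face towards the robot and basket); its x points horizontally away from the robot, at right angles to that face. The basket parked flush has its origin 55 mm before this face. The bay between the two stops is 440 mm long
- orange_stop: orange block fixed at one end of the rail (either end), standing out from the rail's front face towards the robot: 115 mm along its x (same direction as the rail's x), 25 mm along its y, 35 mm tall; origin at the centre of its underside. The basket parked against it has its origin 92.5 mm from this origin, measured along the rail
- grey_stop: grey block, same size and mounting as the orange one, at the other end of the rail; origin at the centre of its underside
- glass_jar: clear glass jar with a steel screw-top lid, 76 mm diameter, 110 mm tall, loose; origin at the centre of its underside
- grey_dish: grey ceramic dish, 110 mm diameter, 30 mm tall, loose; origin at the centre of its underside
- spray_nozzle: stainless steel trigger spray head standing on its 38 mm white collar, about 95 mm long and 64 mm tall, loose; origin at the centre of its underside
- scoop_cup: green plastic measuring cup, 64 mm diameter, 55 mm tall, loose; origin at the centre of its underside
- laundry_brush: white plastic scrubbing brush lying on its grey bristles, 140 mm along its x, 56 mm wide, 34 mm tall, loose; origin at the centre of its underside
- loose_peg: one red clothes peg lying flat, 72 x 10 x 12 mm, loose; origin at the centre of its underside

How it is judged:
At the end, for the whole second after the job is handed in: The basket stands flat and still on the shelf between the two stops, its long side within 5 mm of the rail's face and parallel to it within 0.05 rad, and its short end within 6 mm of the orange stop (x of peg_basket in the frame of back_rail between -0.06 and -0.05 m and y of peg_basket in the frame of back_rail between -0.16 and 0.16 m and y of peg_basket in the frame of orange_stop between -0.0985 and 0.0985 m and angle between the y axis of peg_basket and the y axis of back_rail, either way round below 0.05 rad and height (world z) of peg_basket below 0.006 m and angle between peg_basket's own z axis and vertical below 0.05 rad and linear speed of peg_basket below 0.01 m/s); the robot touches nothing.
It fails at once if the basket is lifted off the shelf (more than 10 mm) or tipped (more than 0.2 rad) (height (world z) of peg_basket above 0.01 m or angle between peg_basket's own z axis and vertical above 0.2 rad).
It fails at once if a bystander (jar, dish, spray head, cup, brush or loose peg) is moved more than 15 mm (distance of any of glass_jar, grey_dish, spray_nozzle, scoop_cup, laundry_brush, loose_peg from where it was at the start of the episode above 0.015 m).
It also fails if it takes over 48 s, if anything falls off the work surface, if the arm or the gripper's body presses on something with over 40 N, if the wrist force passes 120 N, or if a joint passes its speed limit or range.

ROBOT

A 6-joint arm with a two-finger parallel gripper is mounted at the origin on the work surface. World frame = base frame: x ahead of the robot, y to its left, z up, the work surface at z = 0. Lengths are in m, angles in rad, forces in N, time in s.
With the tool pointing down it reaches from about 0.425 to 0.95 m from the base axis. Payload 3.5 kg.
Tool frame: the origin (TCP) lies on the centre line of the jaws, within the pads' length; the fingertips stand 11 mm ahead of it and the grasp point (between the pads) lies 8 mm behind it; y points along the fingers, x is the direction in which the jaws open and shut, and the axes are right-handed (so a half turn about y gives the same grasp; the last joint's range is limited). The gripper opens to 85 mm and grips with 20 to 120 N. Pads are 22 mm wide; open, the fingers measure 114 mm over their backs; the gripper's body (76 mm by 85 mm) begins 54 mm behind the grasp point. The pads swing forward as they close: fully open they stand 13 mm farther back than shut.
Start: joints at [-1.407, 0.286, 1.577, -0, 1.279, -0.15], TCP at [0.208, -0.642, 0.242] pointing down, gripper open.
Joint ranges: [-2.77, 2.77], [-0.9, 2.22], [0.21, 2.48], [-1.53, 4.67], [0.24, 2.81], [-2.84, 2.84]. Speed limits (rad/s): [2.79, 2.79, 3.14, 3.14, 3.14, 3.14].

INTERFACE

Orientations are given as a unit quaternion [x, y, z, w].
In Python, from plant import get_state, read_camera, sign_off gives the robot as it stands.
- The arm moves only by the shell command python3 -m inch 'ROWS' [FORCE]. ROWS is JSON, a list of rows, each an object of numbers: "ax", "ay", "az": the turn, a rotation vector about the tool's x, y, z in rad; "x", "y", "z": the shift along the tool's x, y, z in mm; "hand": the closure, from -1 (fully open) to 1 (shut). In form: [{"ax": .., "ay": .., "az": .., "x": .., "y": .., "z": .., "hand": ..}, ...]. A call has 1 to 5 rows; each row shifts and turns the commanded pose from where the row before left it, along the tool's axes as they then stand; what a row does not reach is not made up. A row lasts 1/12 s, in which the tool goes at most 41.7 mm and 7.16 degrees, less where a joint would pass 70% of its speed; a pose out of reach is approached as far as the arm can. A call with a gripper value outside its range is refused whole. The fingers move at their own pace and stop on an object; FORCE is the grip in N (left out, the last holds). Time passes only in rows, so rows that do not move let the fingers close. It gives the time, the measured TCP pose, the force and the opening at its end, in the units of the state.
- get_state(): the state, without advancing time (a new reading comes with each control period).
- read_camera(name): name is "scene" or "top" or "wrist"; returns a dict with "img" (420x560x3 uint8, red, green, blue), "fov_y" (degrees; the focal length in pixels is half the picture's height over the tangent of half this angle, whatever the lens; pixels are square), "cx", "cy" (the principal point, pixels), "T" (4x4, takes a point from camera to world coordinates); the wrist camera has in their place "T_tool_cam" (4x4, takes a point from camera to tool coordinates, whose origin is the TCP and whose axes are the tool frame's). Camera axes: x right, y down, z forward; pixel columns grow to the right and rows downward; lengths in m; the calibration is good to about 2 mm. A picture is of the moment at which its call begins: read the wrist's pose just before it. There is no depth.
- sign_off(): hands the job in, once; it reports no verdict.
The state is a dict: "time": time; "qpos": joint angles; "dq": joint speeds; "joint_efforts": joint torques, N m; "eef_pos": TCP position; "tcp_rot": TCP orientation; "contact_force": force on the tool from outside, world axes, zero at the start; "wrist_torque": the same for the moment, N m; "opening": opening from 0.0 (shut) to 1.0 (fully open).
Only numpy, scipy, OpenCV 4.12 (cv2) and the standard library are available. Lean on these libraries where they do the work, as an engineer would, in place of code of your own. Each camera call takes 0.05 s, during which the arm holds its last target. There are 200 camera calls.

## Working session

There is one attempt and no reset: what is moved stays moved. The work goes in short steps, Python scripts to look and compute and a shell command to move; the robot and the scene stay as the last step left them, time stands still between calls to the robot, and variables do not carry over. Pictures are saved under pics/ and viewed, about 8 in all and at most 12, crops included, and the job is handed in when it is done.

```bash
mkdir -p pics; python3 - <<'E'
from plant import *
import cv2, numpy as np
s=get_state(); print({k:np.round(v,3).tolist() for k,v in s.items()})
for n in ("top","scene"):
    c=read_camera(n); cv2.imwrite(f"pics/{n}0.png",cv2.resize(c["img"][:,:,::-1],(784,588)))
    np.save(f"pics/{n}0.npy",c["img"]); print(n,c["fov_y"],c["cx"],c["cy"],np.round(c["T"],4).tolist())
E
```

```text
{'time': 0.0, 'qpos': [-1.407, 0.287, 1.578, 0.0, 1.279, -0.15], 'dq': [0.0, -0.001, -0.001, -0.0, -0.0, 0.0], 'joint_efforts': [-0.001, -40.598, -29.263, -0.0, 0.006, 0.0], 'eef_pos': [0.208, -0.641, 0.241], 'tcp_rot': [-0.571, 0.416, -0.415, 0.573], 'contact_force': [-0.33, -0.759, -0.771], 'wrist_torque': [0.102, 0.033, 0.024], 'opening': 1.005}
top 54.07973556776932 274.27390793518066 213.5326883431537 [[0.1591, -0.9604, 0.2289, 0.3079], [-0.9873, -0.155, 0.0359, -0.0175], [0.001, -0.2317, -0.9728, 0.9698], [0.0, 0.0, 0.0, 1.0]]
scene 52.6605122885697 275.2773844197183 207.56715829260892 [[-0.5616, 0.4441, -0.6982, 1.3572], [0.8273, 0.2867, -0.4831, 0.5779], [-0.0144, -0.8489, -0.5284, 0.6803], [0.0, 0.0, 0.0, 1.0]]
```

View pics/top0.png

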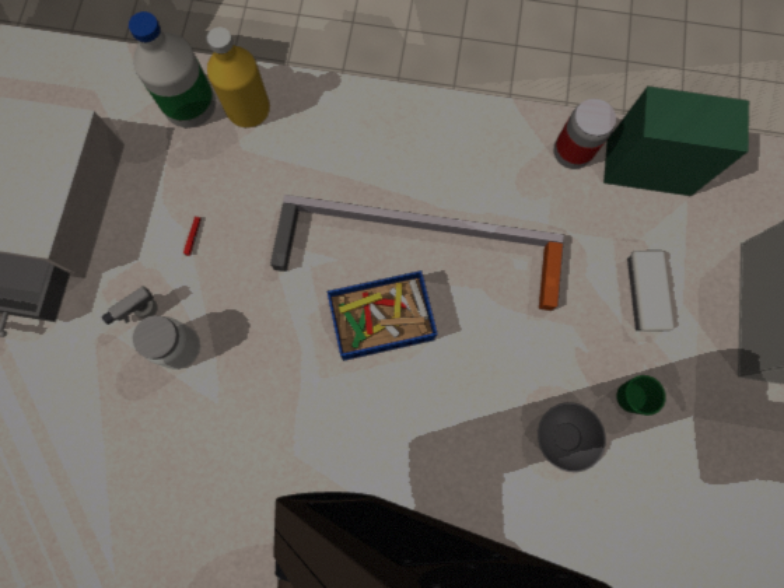

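View pics/scene0.png

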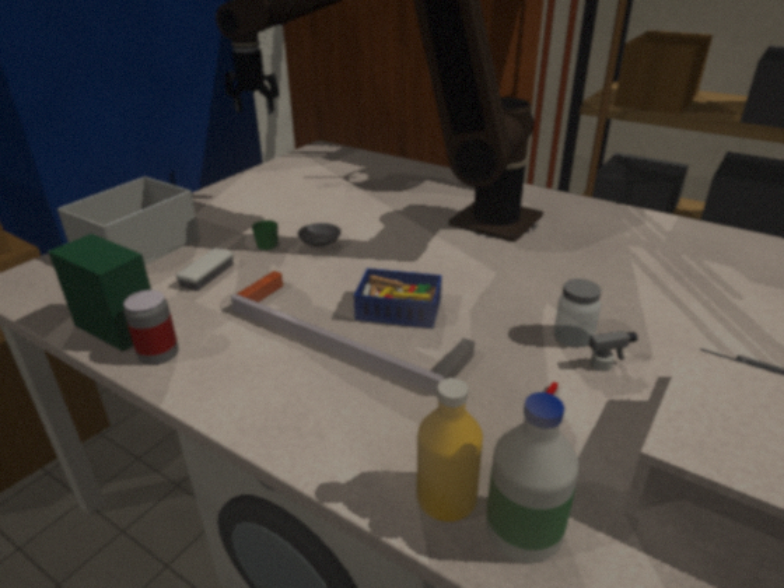

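The top view shows the basket at (382,315), the rail from (285,200) to (563,238), the orange stop on the right at (552,275) and the grey stop on the left. The way right and forward is free. Next I'll measure it.

```bash
cat > h.py <<'E'
from plant import *
import cv2, numpy as np
def ray(c,uv,z,T=None):
    T=c["T"] if T is None else T
    f=210/np.tan(np.radians(c["fov_y"]/2)); uv=np.atleast_2d(uv).astype(float)
    d=np.c_[(uv[:,0]-c["cx"])/f,(uv[:,1]-c["cy"])/f,np.ones(len(uv))]@T[:3,:3].T
    return (T[:3,3]+d*((z-T[2,3])/d[:,2])[:,None])[:,:2]
def mask(img,lo,hi):
    m=cv2.inRange(cv2.cvtColor(img,cv2.COLOR_RGB2HSV),lo,hi)
    return m
def big(m):
    return max(cv2.findContours(m,cv2.RETR_EXTERNAL,cv2.CHAIN_APPROX_NONE)[0],key=cv2.contourArea)[:,0]
def rect(p):
    (x,y),(w,h),a=cv2.minAreaRect((p*1000).astype(np.float32)); b=cv2.boxPoints(((x,y),(w,h),a))
    e=b[1]-b[0] if np.hypot(*(b[1]-b[0]))>np.hypot(*(b[2]-b[1])) else b[2]-b[1]
    return np.round([x,y,max(w,h),min(w,h)],1), round(float(np.arctan2(e[1],e[0])%np.pi),3), np.round(b).tolist()
E
python3 - <<'E'
from h import *
c=read_camera("top"); im=c["img"]
roi=np.zeros(im.shape[:2],np.uint8); roi[120:300,180:420]=255
b=big(mask(im,(105,120,30),(130,255,255))&roi); o=big(mask(im,(3,150,80),(18,255,255))&np.roll(roi,0)*(np.arange(560)>370).astype(np.uint8))
print("basket z.06",rect(ray(c,b,.06)),"px",rect(b/1000.)[2]); print("orange z.035",rect(ray(c,o,.035)), rect(o/1000.)[2])
a=cv2.resize(im[130:240,185:415],(800,383),interpolation=cv2.INTER_CUBIC)
cv2.imwrite("pics/crop1.png",a[:,:,::-1])
E
```

```text
basket z.06 (array([496.3,  16.1, 157.2, 114.8]), 1.953, [[414.0, 68.0], [472.0, -78.0], [579.0, -35.0], [520.0, 110.0]]) px [[233.0, 208.0], [301.0, 193.0], [312.0, 242.0], [244.0, 257.0]]
orange z.035 (array([ 617. , -255.2,  112.7,   25.3]), 0.01, [[560.0, -243.0], [561.0, -268.0], [673.0, -267.0], [673.0, -242.0]]) [[387.0, 218.0], [391.0, 172.0], [402.0, 173.0], [398.0, 219.0]]
```

View pics/crop1.png

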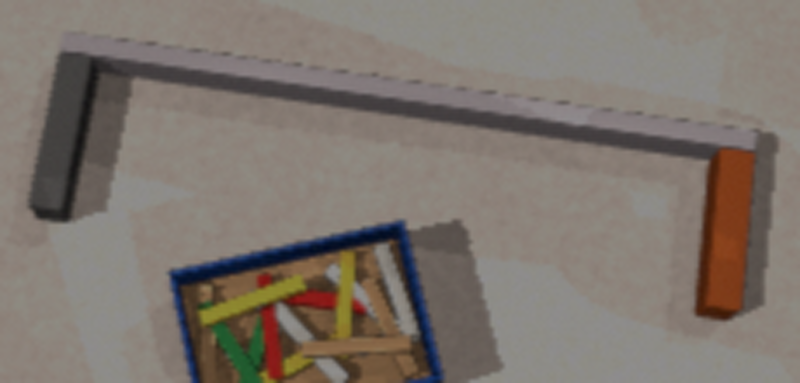

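```bash
cat >> h.py <<'E'
E
python3 - <<'E'
from h import *
c=read_camera("top")
u=np.array([[100,57],[400,100],[710,143],[752,150],[714,150],[699,311]])/3.478+[184.6,129.6]
print(ray(c,u,.035).round(4))
u=np.array([[172,271],[402,223]])/3.478+[184.6,129.6]
print(ray(c,u,.06).round(4))
E
```

```text
[[ 0.6708  0.19  ]
 [ 0.6727 -0.0216]
 [ 0.6756 -0.237 ]
 [ 0.6751 -0.266 ]
 [ 0.671  -0.2402]
 [ 0.5561 -0.241 ]]
[[ 0.5212  0.1089]
 [ 0.5777 -0.0353]]
```

```bash
cat >> h.py <<'E'
from scipy.spatial.transform import Rotation as Ro
def tool(): 
    s=get_state(); return np.array(s["eef_pos"]), Ro.from_quat(s["tcp_rot"]).as_matrix(), s
def goto(p,zdir):
    "shift (mm, current tool axes) and turn about tool y so that tool z lies along angle zdir"
    P,R,s=tool(); d=R.T@(np.array(p)-P)*1000
    cur=np.arctan2(R[1,2],R[0,2]); dy=(zdir-cur+np.pi)%(2*np.pi)-np.pi
    print("P",P.round(4),"zang",round(cur,3),"tilt",np.round(R[2],3),"shift",d.round(1),"turn ay",round(-dy,3),"q",np.round(s["qpos"],2),"F",np.round(s["contact_force"],1),"t",s["time"],"open",s["opening"])
E
python3 - <<'E'
from h import *
P,R,s=tool(); print(R.round(3))
c=np.array([.496,.016]); a=1.953; u=np.array([np.cos(a),np.sin(a)])
p=c+u*(.08+.011+.025); print(p)
goto([*p,.1],a+np.pi); goto([*p,.1],a)
E
```

```text
[[ 0.309 -0.     0.951]
 [-0.951  0.001  0.309]
 [-0.001 -1.     0.   ]]
[0.45273594 0.12363002]
P [ 0.2083 -0.6416  0.2414] zang 0.314 tilt [-0.001 -1.     0.   ] shift [-652.2  142.5  468.6] turn ay 1.502 q [-1.41  0.29  1.58  0.    1.28 -0.15] F [-0.2  0.  -0.4] t 0.2 open 1.001489330870468
P [ 0.2083 -0.6416  0.2414] zang 0.314 tilt [-0.001 -1.     0.   ] shift [-652.2  142.5  468.6] turn ay -1.639 q [-1.41  0.29  1.58  0.    1.28 -0.15] F [-0.2  0.  -0.4] t 0.2 open 1.001489330870468
```

```bash
python3 -m inch '[{"x":-23,"z":29,"y":3,"hand":-0.2},{"x":-23,"z":29,"y":3,"hand":-0.2},{"x":-23,"z":29,"y":3,"hand":-0.2},{"x":-23,"z":29,"y":3,"hand":-0.2},{"x":-23,"z":29,"y":3,"hand":-0.2}]' 40
python3 -m inch '[{"x":-23,"z":29,"y":3,"hand":-0.2},{"x":-23,"z":29,"y":3,"hand":-0.2},{"x":-23,"z":29,"y":3,"hand":-0.2},{"x":-23,"z":29,"y":3,"hand":-0.2},{"x":-23,"z":29,"y":3,"hand":-0.2}]'
python3 -m inch '[{"x":-23,"z":29,"y":3,"hand":-0.2},{"x":-23,"z":29,"y":3,"hand":-0.2},{"x":-23,"z":29,"y":3,"hand":-0.2},{"x":-23,"z":29,"y":3,"hand":-0.2},{"x":-35,"z":6,"y":3,"hand":-0.2}]'
python3 -m inch '[{"x":-35,"z":6,"hand":-0.2},{"x":-35,"z":6,"hand":-0.2},{"x":-35,"z":6,"hand":-0.2},{"x":-35,"z":6,"hand":-0.2},{"x":-35,"z":6,"hand":-0.2}]'
python3 -m inch '[{"x":-35,"z":6,"hand":-0.2},{"x":-35,"z":6,"hand":-0.2},{"ay":-0.12,"hand":-0.2},{"ay":-0.12,"hand":-0.2},{"ay":-0.12,"hand":-0.2}]'
python3 -m inch '[{"ay":-0.12,"hand":-0.2},{"ay":-0.12,"hand":-0.2},{"ay":-0.12,"hand":-0.2},{"ay":-0.12,"hand":-0.2},{"ay":-0.12,"hand":-0.2}]'
python3 -m inch '[{"ay":-0.12,"hand":-0.2},{"ay":-0.12,"hand":-0.2},{"ay":-0.12,"hand":-0.2},{"ay":-0.12,"hand":-0.2},{"ay":-0.12,"hand":-0.2}]'
python3 -c "
from h import *
goto([.4527,.1236,.1],1.953)"
```

```text
P [ 0.2083 -0.6416  0.2414] zang 0.314 tilt [-0.001 -1.     0.   ] shift [-652.2  142.5  468.6] turn ay -1.639 q [-1.41  0.29  1.58  0.    1.28 -0.15] F [-0.2  0.  -0.4] t 0.2 open 1.001489330870468validation failed for argument at $[0]...
validation failed for argument at $[0]...
validation failed for argument at $[0]...
validation failed for argument at $[0]...
validation failed for argument at $[0]...
validation failed for argument at $[0]...
validation failed for argument at $[0]...
```

Rows need all seven keys, it seems.

```bash
python3 -m inch '[{"ax":0,"ay":0,"az":0,"x":-23,"y":3,"z":29,"hand":-0.2},{"ax":0,"ay":0,"az":0,"x":-23,"y":3,"z":29,"hand":-0.2},{"ax":0,"ay":0,"az":0,"x":-23,"y":3,"z":29,"hand":-0.2},{"ax":0,"ay":0,"az":0,"x":-23,"y":3,"z":29,"hand":-0.2},{"ax":0,"ay":0,"az":0,"x":-23,"y":3,"z":29,"hand":-0.2}]' 40
```

```text
time: 0.62
eef_pos: [0.3113, -0.4863, 0.2269]
tcp_rot: [-0.572, 0.416, -0.416, 0.572]
contact_force: [0.5, 0.6, 0.5]
opening: 0.601
```

```bash
python3 -m inch '[{"ax":0,"ay":0,"az":0,"x":-23,"y":3,"z":29,"hand":-0.2},{"ax":0,"ay":0,"az":0,"x":-23,"y":3,"z":29,"hand":-0.2},{"ax":0,"ay":0,"az":0,"x":-23,"y":3,"z":29,"hand":-0.2},{"ax":0,"ay":0,"az":0,"x":-23,"y":3,"z":29,"hand":-0.2},{"ax":0,"ay":0,"az":0,"x":-23,"y":3,"z":29,"hand":-0.2}]'
python3 -m inch '[{"ax":0,"ay":0,"az":0,"x":-23,"y":3,"z":29,"hand":-0.2},{"ax":0,"ay":0,"az":0,"x":-23,"y":3,"z":29,"hand":-0.2},{"ax":0,"ay":0,"az":0,"x":-23,"y":3,"z":29,"hand":-0.2},{"ax":0,"ay":0,"az":0,"x":-23,"y":3,"z":29,"hand":-0.2},{"ax":0,"ay":0,"az":0,"x":-35,"y":0,"z":6,"hand":-0.2}]'
python3 -m inch '[{"ax":0,"ay":0,"az":0,"x":-35,"y":0,"z":6,"hand":-0.2},{"ax":0,"ay":0,"az":0,"x":-35,"y":0,"z":6,"hand":-0.2},{"ax":0,"ay":0,"az":0,"x":-35,"y":0,"z":6,"hand":-0.2},{"ax":0,"ay":0,"az":0,"x":-35,"y":0,"z":6,"hand":-0.2},{"ax":0,"ay":0,"az":0,"x":-35,"y":0,"z":6,"hand":-0.2}]'
python3 -m inch '[{"ax":0,"ay":0,"az":0,"x":-35,"y":0,"z":6,"hand":-0.2},{"ax":0,"ay":0,"az":0,"x":-35,"y":0,"z":6,"hand":-0.2},{"ax":0,"ay":-0.12,"az":0,"x":0,"y":0,"z":0,"hand":-0.2},{"ax":0,"ay":-0.12,"az":0,"x":0,"y":0,"z":0,"hand":-0.2},{"ax":0,"ay":-0.12,"az":0,"x":0,"y":0,"z":0,"hand":-0.2}]'
python3 -m inch '[{"ax":0,"ay":-0.12,"az":0,"x":0,"y":0,"z":0,"hand":-0.2},{"ax":0,"ay":-0.12,"az":0,"x":0,"y":0,"z":0,"hand":-0.2},{"ax":0,"ay":-0.12,"az":0,"x":0,"y":0,"z":0,"hand":-0.2},{"ax":0,"ay":-0.12,"az":0,"x":0,"y":0,"z":0,"hand":-0.2},{"ax":0,"ay":-0.12,"az":0,"x":0,"y":0,"z":0,"hand":-0.2}]'
python3 -m inch '[{"ax":0,"ay":-0.12,"az":0,"x":0,"y":0,"z":0,"hand":-0.2},{"ax":0,"ay":-0.12,"az":0,"x":0,"y":0,"z":0,"hand":-0.2},{"ax":0,"ay":-0.12,"az":0,"x":0,"y":0,"z":0,"hand":-0.2},{"ax":0,"ay":-0.12,"az":0,"x":0,"y":0,"z":0,"hand":-0.2},{"ax":0,"ay":-0.12,"az":0,"x":0,"y":0,"z":0,"hand":-0.2}]'
python3 -c "
from h import *
goto([.4527,.1236,.025],1.953)"
```

```text
time: 1.03
eef_pos: [0.4138, -0.332, 0.2121]
tcp_rot: [-0.572, 0.416, -0.416, 0.572]
contact_force: [1.7, -0.0, -0.6]
opening: 0.603
time: 1.45
eef_pos: [0.4925, -0.174, 0.2]
tcp_rot: [-0.572, 0.415, -0.416, 0.572]
contact_force: [-0.3, 0.5, -0.5]
opening: 0.599
time: 1.87
eef_pos: [0.4639, 0.0021, 0.2003]
tcp_rot: [-0.572, 0.416, -0.416, 0.572]
contact_force: [1.1, 0.4, 0.5]
opening: 0.597
time: 2.28
eef_pos: [0.454, 0.0717, 0.2003]
tcp_rot: [0.638, -0.304, 0.304, -0.638]
contact_force: [0.2, -0.9, 0.4]
opening: 0.599
time: 2.7
eef_pos: [0.4542, 0.0708, 0.2002]
tcp_rot: [-0.7, 0.103, -0.102, 0.7]
contact_force: [0.9, -0.1, 0.3]
opening: 0.602
time: 3.12
eef_pos: [0.4542, 0.0707, 0.2002]
tcp_rot: [-0.699, -0.109, 0.109, 0.699]
contact_force: [-0.4, 0.3, 0.2]
opening: 0.599
P [0.4542 0.0707 0.2002] zang 1.88 tilt [-0. -1.  0.] shift [ 14.7 175.2  50.8] turn ay -0.073 q [-0.07 -0.16  2.13  0.    1.18 -0.38] F [-0.4  0.3  0.2] t 3.1167 open 0.5994097768323867
```

```bash
python3 -m inch '[{"ax":0,"ay":-0.073,"az":0,"x":8,"y":20,"z":30,"hand":-0.2},{"ax":0,"ay":0,"az":0,"x":8,"y":30,"z":22,"hand":-0.2},{"ax":0,"ay":0,"az":0,"x":0,"y":35,"z":0,"hand":-0.2},{"ax":0,"ay":0,"az":0,"x":0,"y":30,"z":0,"hand":-0.2},{"ax":0,"ay":0,"az":0,"x":0,"y":0,"z":0,"hand":-0.2}]'
python3 - <<'E'
from h import *
goto([.4527,.1236,.025],1.953)
c=read_camera("top"); im=c["img"]
cv2.imwrite("pics/top2.png",cv2.resize(im[100:310,130:410],(784,588))[:,:,::-1])
E
```

```text
time: 3.53
eef_pos: [0.4471, 0.1252, 0.0791]
tcp_rot: [-0.694, -0.128, 0.137, 0.695]
contact_force: [-0.8, 0.2, -0.2]
opening: 0.599
P [0.4471 0.1252 0.0791] zang 1.948 tilt [-0.013 -1.     0.004] shift [ 5.3 54.  -3.8] turn ay -0.005 q [ 0.05  0.03  2.19 -0.    0.93 -0.32] F [-0.8  0.2 -0.2] t 3.5333 open 0.5994032644724837
```

View pics/top2.png

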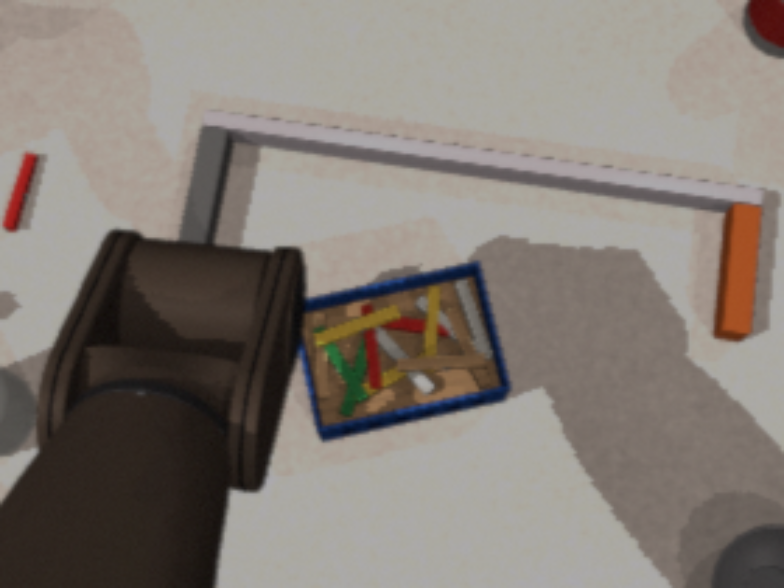

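```bash
python3 -m inch '[{"ax":0,"ay":0,"az":0,"x":10,"y":15,"z":-4,"hand":-0.2},{"ax":0,"ay":0,"az":0,"x":10,"y":15,"z":0,"hand":-0.2},{"ax":0,"ay":0,"az":0,"x":0,"y":14,"z":0,"hand":-0.2},{"ax":0,"ay":0,"az":0,"x":0,"y":10,"z":0,"hand":-0.2},{"ax":0,"ay":0,"az":0,"x":0,"y":0,"z":0,"hand":-0.2}]'
python3 - <<'E'
from h import *
goto([.4667,.129,.025],1.953)
E
```

```text
time: 4.0
eef_pos: [0.4723, 0.1285, 0.0312]
tcp_rot: [-0.695, -0.132, 0.132, 0.695]
contact_force: [-0.2, 0.2, -0.3]
opening: 0.599
P [0.4723 0.1285 0.0312] zang 1.946 tilt [-0.001 -1.     0.   ] shift [-5.   6.2  2.5] turn ay -0.007 q [ 0.06  0.17  2.15 -0.    0.82 -0.32] F [-0.2  0.2 -0.3] t 4.0 open 0.5986071367350131
```

```bash
python3 -m inch '[{"ax":0,"ay":0,"az":0,"x":0,"y":2,"z":-10,"hand":-0.2},{"ax":0,"ay":0,"az":0,"x":0,"y":2,"z":-7,"hand":-0.2},{"ax":0,"ay":0,"az":0,"x":0,"y":0,"z":-7,"hand":-0.2},{"ax":0,"ay":0,"az":0,"x":0,"y":0,"z":-7,"hand":-0.2},{"ax":0,"ay":0,"az":0,"x":0,"y":0,"z":-7,"hand":-0.2}]'
python3 -m inch '[{"ax":0,"ay":0.018,"az":0,"x":1,"y":0,"z":-8,"hand":-0.2},{"ax":0,"ay":0.018,"az":0,"x":1,"y":0,"z":-8,"hand":-0.2},{"ax":0,"ay":0.018,"az":0,"x":1,"y":0,"z":-8,"hand":-0.2},{"ax":0,"ay":0.018,"az":0,"x":1,"y":0,"z":-8,"hand":-0.2},{"ax":0,"ay":0.018,"az":0,"x":1,"y":0,"z":-8,"hand":-0.2}]'
cat >> h.py <<'E'
def basket(hue=(105,120,30)):
    c=read_camera("top"); im=c["img"]; roi=np.zeros(im.shape[:2],np.uint8); roi[120:300,180:420]=255
    print("basket z.06",rect(ray(c,big(mask(im,hue,(130,255,255))&roi),.06))); return im
E
python3 - <<'E'
from h import *
goto([.5,0,.028],1.58)
basket()
E
```

```text
time: 4.42
eef_pos: [0.4869, 0.0929, 0.028]
tcp_rot: [-0.694, -0.132, 0.132, 0.695]
contact_force: [-1.2, 3.2, 1.1]
opening: 0.599
time: 4.83
eef_pos: [0.505, 0.0566, 0.0274]
tcp_rot: [-0.7, -0.1, 0.1, 0.7]
contact_force: [-0.4, 3.4, 1.1]
opening: 0.6
P [0.505  0.0566 0.0274] zang 1.855 tilt [ 0. -1.  0.] shift [-20.7  -0.6 -53. ] turn ay 0.275 q [-0.09  0.22  2.11  0.    0.82 -0.37] F [-0.4  3.4  1.1] t 4.8333 open 0.5998184957478848
basket z.06 (array([511.7, -37.5, 154.4, 115.2]), 1.856, [[435.0, 20.0], [478.0, -128.0], [589.0, -95.0], [545.0, 53.0]])
```

```bash
python3 -m inch '[{"ax":0,"ay":0.022,"az":0,"x":1,"y":0,"z":-8,"hand":-0.2},{"ax":0,"ay":0.022,"az":0,"x":1,"y":0,"z":-8,"hand":-0.2},{"ax":0,"ay":0.022,"az":0,"x":1,"y":0,"z":-8,"hand":-0.2},{"ax":0,"ay":0.022,"az":0,"x":1,"y":0,"z":-8,"hand":-0.2},{"ax":0,"ay":0.022,"az":0,"x":1,"y":0,"z":-8,"hand":-0.2}]'
python3 -m inch '[{"ax":0,"ay":0.022,"az":0,"x":1,"y":0,"z":-8,"hand":-0.2},{"ax":0,"ay":0.022,"az":0,"x":1,"y":0,"z":-8,"hand":-0.2},{"ax":0,"ay":0.022,"az":0,"x":1,"y":0,"z":-8,"hand":-0.2},{"ax":0,"ay":0.022,"az":0,"x":1,"y":0,"z":-8,"hand":-0.2},{"ax":0,"ay":0.022,"az":0,"x":1,"y":0,"z":-8,"hand":-0.2}]'
python3 - <<'E'
from h import *
goto([.5,0,.028],1.58)
basket()
E
```

```text
time: 5.3
eef_pos: [0.5191, 0.019, 0.0272]
tcp_rot: [0.704, 0.061, -0.061, -0.704]
contact_force: [0.5, 2.1, 0.9]
opening: 0.6
time: 5.72
eef_pos: [0.5293, -0.02, 0.0272]
tcp_rot: [0.707, 0.022, -0.023, -0.707]
contact_force: [0.8, 2.1, -0.0]
opening: 0.599
P [ 0.5293 -0.02    0.0272] zang 1.635 tilt [-0. -1.  0.] shift [-27.9  -0.8  21.9] turn ay 0.055 q [-0.23  0.26  2.06 -0.    0.83 -0.29] F [ 0.8  2.1 -0. ] t 5.7167 open 0.5989997897401923
basket z.06 (array([ 515.4, -119.5,  141.8,  115.4]), 1.635, [[453.0, -52.0], [462.0, -194.0], [578.0, -187.0], [568.0, -45.0]])
```

```bash
python3 -m inch '[{"ax":0,"ay":0.014,"az":0,"x":1,"y":0,"z":-8,"hand":-0.2},{"ax":0,"ay":0.014,"az":0,"x":1,"y":0,"z":-8,"hand":-0.2},{"ax":0,"ay":0.014,"az":0,"x":1,"y":0,"z":-8,"hand":-0.2},{"ax":0,"ay":0.013,"az":0,"x":1,"y":0,"z":-8,"hand":-0.2},{"ax":0,"ay":0,"az":0,"x":0,"y":0,"z":0,"hand":-0.2}]'
python3 -m inch '[{"ax":0,"ay":0,"az":0,"x":0,"y":0,"z":20,"hand":-0.2},{"ax":0,"ay":0,"az":0,"x":0,"y":-20,"z":20,"hand":-0.2},{"ax":0,"ay":0,"az":0,"x":0,"y":-40,"z":0,"hand":-0.2},{"ax":0,"ay":0,"az":0,"x":0,"y":-40,"z":0,"hand":-0.2},{"ax":0,"ay":0,"az":0,"x":0,"y":-20,"z":0,"hand":-0.2}]'
python3 - <<'E'
from h import *
basket(); goto([.42,-.142,.13],.01)
E
```

```text
time: 6.18
eef_pos: [0.5352, -0.0529, 0.0276]
tcp_rot: [0.708, 0.004, -0.003, -0.707]
contact_force: [0.5, -0.8, -0.4]
opening: 0.602
time: 6.6
eef_pos: [0.5364, -0.0115, 0.1523]
tcp_rot: [0.708, 0.007, -0.002, -0.706]
contact_force: [0.3, -0.1, 0.5]
opening: 0.599
basket z.06 (array([ 515.2, -143.2,  159.6,  116.3]), 1.578, [[457.0, -64.0], [458.0, -223.0], [574.0, -223.0], [573.0, -63.0]])
P [ 0.5385 -0.012   0.1558] zang 1.583 tilt [ 0.013 -1.    -0.004] shift [-120.3   24.7 -128.4] turn ay 1.573 q [-0.21  0.07  1.99 -0.    1.07 -0.22] F [0.5 0.2 3.1] t 6.65 open 0.6001333884112697
```

```bash
python3 -m inch '[{"ax":0,"ay":0,"az":0,"x":-30,"y":0,"z":0,"hand":-0.2},{"ax":0,"ay":0,"az":0,"x":-30,"y":0,"z":-20,"hand":-0.2},{"ax":0,"ay":0,"az":0,"x":-30,"y":0,"z":-25,"hand":-0.2},{"ax":0,"ay":0,"az":0,"x":-25,"y":0,"z":-30,"hand":-0.2},{"ax":0,"ay":0,"az":0,"x":0,"y":0,"z":-35,"hand":-0.2}]'
python3 -m inch '[{"ax":0,"ay":0,"az":0,"x":0,"y":0,"z":-18,"hand":-0.2},{"ax":0,"ay":0.121,"az":0,"x":0,"y":0,"z":0,"hand":-0.2},{"ax":0,"ay":0.121,"az":0,"x":0,"y":0,"z":0,"hand":-0.2},{"ax":0,"ay":0.121,"az":0,"x":0,"y":0,"z":0,"hand":-0.2},{"ax":0,"ay":0.121,"az":0,"x":0,"y":0,"z":0,"hand":-0.2}]'
python3 -m inch '[{"ax":0,"ay":0.121,"az":0,"x":0,"y":0,"z":0,"hand":-0.4},{"ax":0,"ay":0.121,"az":0,"x":0,"y":0,"z":0,"hand":-0.4},{"ax":0,"ay":0.121,"az":0,"x":0,"y":0,"z":0,"hand":-0.4},{"ax":0,"ay":0.121,"az":0,"x":0,"y":0,"z":0,"hand":-0.4},{"ax":0,"ay":0.121,"az":0,"x":0,"y":0,"z":0,"hand":-0.4}]'
python3 -m inch '[{"ax":0,"ay":0.121,"az":0,"x":0,"y":0,"z":0,"hand":-0.4},{"ax":0,"ay":0.121,"az":0,"x":0,"y":0,"z":0,"hand":-0.4},{"ax":0,"ay":0.121,"az":0,"x":0,"y":0,"z":0,"hand":-0.4},{"ax":0,"ay":0.121,"az":0,"x":0,"y":0,"z":0,"hand":-0.4},{"ax":0,"ay":0,"az":0,"x":0,"y":0,"z":0,"hand":-0.4}]'
python3 - <<'E'
from h import *
goto([.422,-.142,.03],.01)
E
```

```text
time: 7.07
eef_pos: [0.4157, -0.1214, 0.1456]
tcp_rot: [-0.707, -0.003, 0.006, 0.707]
contact_force: [1.0, 0.6, 0.7]
opening: 0.599
time: 7.48
eef_pos: [0.4202, -0.1409, 0.1471]
tcp_rot: [0.687, -0.168, 0.168, -0.687]
contact_force: [0.2, -0.2, -1.1]
opening: 0.597
time: 7.9
eef_pos: [0.4203, -0.1407, 0.1471]
tcp_rot: [0.606, -0.365, 0.365, -0.605]
contact_force: [0.3, -0.1, 0.4]
opening: 0.701
time: 8.32
eef_pos: [0.4203, -0.1406, 0.1471]
tcp_rot: [0.502, -0.498, 0.498, -0.501]
contact_force: [-0.2, -0.1, 0.5]
opening: 0.699
P [ 0.4203 -0.1406  0.1471] zang 0.007 tilt [ 0.001 -1.    -0.   ] shift [  1.3 117.1   1.7] turn ay -0.003 q [-0.55 -0.14  2.21 -0.    1.07  1.01] F [-0.2 -0.1  0.5] t 8.3167 open 0.6993748823981375
```

```bash
python3 -m inch '[{"ax":0,"ay":0,"az":0,"x":0,"y":35,"z":0,"hand":-0.4},{"ax":0,"ay":0,"az":0,"x":0,"y":35,"z":0,"hand":-0.4},{"ax":0,"ay":0,"az":0,"x":0,"y":27,"z":0,"hand":-0.4},{"ax":0,"ay":0,"az":0,"x":0,"y":20,"z":0,"hand":-0.4},{"ax":0,"ay":0,"az":0,"x":0,"y":0,"z":10,"hand":-0.4}]'
python3 -m inch '[{"ax":0,"ay":0,"az":0,"x":0,"y":0,"z":8,"hand":-0.4},{"ax":0,"ay":0,"az":0,"x":0,"y":0,"z":7,"hand":-0.4},{"ax":0,"ay":0,"az":0,"x":0,"y":0,"z":7,"hand":-0.4},{"ax":0,"ay":0,"az":0,"x":0,"y":0,"z":8,"hand":-0.4},{"ax":0,"ay":0,"az":0,"x":0,"y":0,"z":8,"hand":-0.4}]'
python3 -m inch '[{"ax":0,"ay":0,"az":0,"x":0,"y":0,"z":8,"hand":-0.4},{"ax":0,"ay":0,"az":0,"x":0,"y":0,"z":8,"hand":-0.4},{"ax":0,"ay":0,"az":0,"x":0,"y":0,"z":8,"hand":-0.4},{"ax":0,"ay":0,"az":0,"x":0,"y":0,"z":8,"hand":-0.4},{"ax":0,"ay":0,"az":0,"x":0,"y":0,"z":8,"hand":-0.4}]'
python3 - <<'E'
from h import *
goto([.5525,-.142,.028],.01);basket()
E
```

```text
time: 8.73
eef_pos: [0.4259, -0.138, 0.0255]
tcp_rot: [0.504, -0.501, 0.493, -0.502]
contact_force: [-0.0, 0.4, 0.6]
opening: 0.702
time: 9.15
eef_pos: [0.4695, -0.1401, 0.0315]
tcp_rot: [0.503, -0.497, 0.498, -0.502]
contact_force: [-3.2, -0.0, 2.8]
opening: 0.703
time: 9.57
eef_pos: [0.5093, -0.1394, 0.0303]
tcp_rot: [0.502, -0.498, 0.498, -0.502]
contact_force: [-4.8, -1.0, 3.3]
opening: 0.698
P [ 0.5093 -0.1394  0.0303] zang 0.009 tilt [-0. -1. -0.] shift [ 3.   2.3 43.2] turn ay -0.001 q [-0.46  0.25  2.06 -0.    0.83  1.1 ] F [-4.8 -1.   3.3] t 9.5667 open 0.697869526214523
basket z.06 (array([584.6, -70.3, 117.6,  46.6]), 2.665, [[522.0, -64.0], [626.0, -118.0], [648.0, -77.0], [543.0, -23.0]])
```

```bash
python3 -m inch '[{"ax":0,"ay":0,"az":0,"x":0,"y":0,"z":8,"hand":-0.4},{"ax":0,"ay":0,"az":0,"x":0,"y":0,"z":8,"hand":-0.4},{"ax":0,"ay":0,"az":0,"x":0,"y":0,"z":8,"hand":-0.4},{"ax":0,"ay":0,"az":0,"x":0,"y":0,"z":6,"hand":-0.4},{"ax":0,"ay":0,"az":0,"x":0,"y":0,"z":4,"hand":-0.4}]'
python3 -m inch '[{"ax":0,"ay":0,"az":0,"x":0,"y":0,"z":3,"hand":-0.4},{"ax":0,"ay":0,"az":0,"x":0,"y":0,"z":2,"hand":-0.4}]'
python3 -m inch '[{"ax":0,"ay":0,"az":0,"x":0,"y":0,"z":2,"hand":-0.4}]'
python3 - <<'E'
from h import *
goto([.5525,-.142,.028],.01);im=basket()
cv2.imwrite("pics/top3.png",cv2.resize(im[100:310,180:460],(784,588))[:,:,::-1])
E
```

```text
time: 10.03
eef_pos: [0.5434, -0.1391, 0.0301]
tcp_rot: [-0.502, 0.498, -0.498, 0.502]
contact_force: [-3.5, -0.3, 0.7]
opening: 0.703
time: 10.2
eef_pos: [0.5478, -0.139, 0.0301]
tcp_rot: [0.502, -0.498, 0.498, -0.502]
contact_force: [-3.1, 0.1, 1.0]
opening: 0.698
time: 10.28
eef_pos: [0.5495, -0.139, 0.0302]
tcp_rot: [0.502, -0.498, 0.498, -0.502]
contact_force: [-2.6, 0.2, 0.3]
opening: 0.697
P [ 0.5495 -0.139   0.0302] zang 0.009 tilt [-0. -1. -0.] shift [3.  2.2 2.9] turn ay -0.001 q [-0.43  0.32  1.97 -0.    0.85  1.14] F [-2.6  0.2  0.3] t 10.2833 open 0.6966131643862548
basket z.06 (array([626.6, -68.6, 107. ,  40.7]), 2.697, [[570.0, -64.0], [666.0, -110.0], [684.0, -73.0], [587.0, -27.0]])
```

View pics/top3.png

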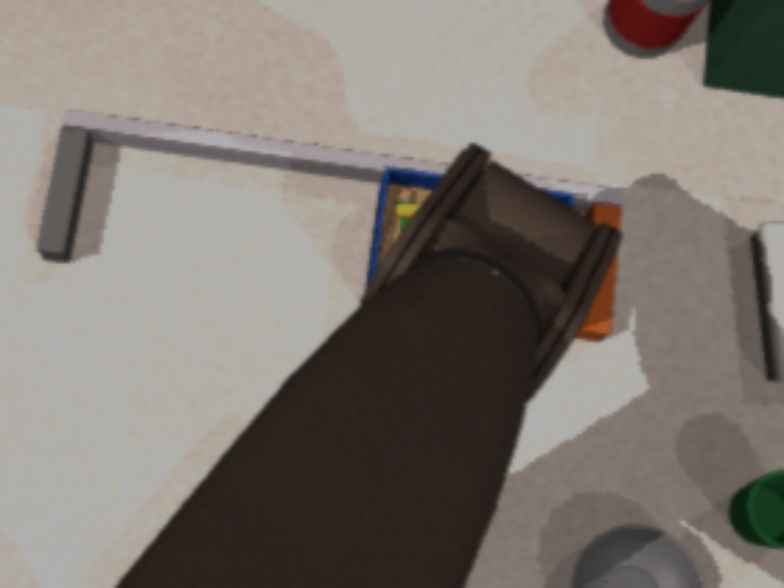

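The view shows the basket a few mm short of the rail and about 20 mm short of the stop. I'll creep forward until the force rises.

```bash
python3 -m inch '[{"ax":0,"ay":0,"az":0,"x":0,"y":0,"z":2,"hand":-0.4}]'
python3 -m inch '[{"ax":0,"ay":0,"az":0,"x":0,"y":0,"z":1.5,"hand":-0.4}]'
python3 -m inch '[{"ax":0,"ay":0,"az":0,"x":0,"y":0,"z":1.5,"hand":-0.4}]'
python3 -m inch '[{"ax":0,"ay":0,"az":0,"x":0,"y":0,"z":0,"hand":-0.4}]'
```

```text
time: 10.42
eef_pos: [0.5513, -0.139, 0.0303]
tcp_rot: [0.502, -0.498, 0.498, -0.502]
contact_force: [-2.5, 0.4, -0.5]
opening: 0.705
time: 10.5
eef_pos: [0.553, -0.1391, 0.0303]
tcp_rot: [-0.502, 0.498, -0.498, 0.502]
contact_force: [-1.6, -0.5, -1.1]
opening: 0.701
time: 10.58
eef_pos: [0.5545, -0.139, 0.0303]
tcp_rot: [0.502, -0.498, 0.498, -0.502]
contact_force: [-2.0, -0.2, 0.3]
opening: 0.7
time: 10.67
eef_pos: [0.5549, -0.1391, 0.0303]
tcp_rot: [-0.502, 0.498, -0.498, 0.502]
contact_force: [-1.8, -0.3, -1.7]
opening: 0.702
```

```bash
for i in 1; do python3 -m inch '[{"ax":0,"ay":0,"az":0,"x":0,"y":0,"z":1.5,"hand":-0.4}]'; done
python3 -m inch '[{"ax":0,"ay":0,"az":0,"x":0,"y":0,"z":1.5,"hand":-0.4},{"ax":0,"ay":0,"az":0,"x":0,"y":0,"z":0,"hand":-0.4}]'
```

```text
time: 10.75
eef_pos: [0.5549, -0.1391, 0.0303]
tcp_rot: [0.503, -0.499, 0.497, -0.502]
contact_force: [-10.1, -1.8, 5.3]
opening: 0.698
time: 10.92
eef_pos: [0.5549, -0.1392, 0.0303]
tcp_rot: [0.504, -0.5, 0.495, -0.501]
contact_force: [-12.6, -1.3, 8.1]
opening: 0.7
```

```bash
python3 -m inch '[{"ax":0,"ay":0,"az":0,"x":0,"y":0,"z":-20,"hand":-0.4},{"ax":0,"ay":0,"az":0,"x":0,"y":0,"z":-20,"hand":-0.4},{"ax":0,"ay":0,"az":0,"x":0,"y":-35,"z":-10,"hand":-0.2},{"ax":0,"ay":0,"az":0,"x":0,"y":-35,"z":0,"hand":-0.2},{"ax":0,"ay":0,"az":0,"x":-10,"y":-35,"z":0,"hand":-0.2}]'
python3 -m inch '[{"ax":0,"ay":-0.12,"az":0,"x":-35,"y":-10,"z":0,"hand":-0.2},{"ax":0,"ay":-0.12,"az":0,"x":-35,"y":0,"z":0,"hand":-0.2},{"ax":0,"ay":-0.12,"az":0,"x":-35,"y":0,"z":0,"hand":-0.2},{"ax":0,"ay":-0.12,"az":0,"x":0,"y":0,"z":0,"hand":-0.2},{"ax":0,"ay":-0.12,"az":0,"x":0,"y":0,"z":0,"hand":-0.2}]'
python3 -m inch '[{"ax":0,"ay":-0.12,"az":0,"x":0,"y":0,"z":0,"hand":-0.2},{"ax":0,"ay":-0.12,"az":0,"x":0,"y":0,"z":0,"hand":-0.2},{"ax":0,"ay":-0.12,"az":0,"x":0,"y":0,"z":0,"hand":-0.2},{"ax":0,"ay":-0.12,"az":0,"x":0,"y":0,"z":0,"hand":-0.2},{"ax":0,"ay":-0.12,"az":0,"x":0,"y":0,"z":0,"hand":-0.2}]'
python3 -m inch '[{"ax":0,"ay":-0.12,"az":0,"x":0,"y":0,"z":0,"hand":-0.2},{"ax":0,"ay":-0.12,"az":0,"x":0,"y":0,"z":0,"hand":-0.2},{"ax":0,"ay":-0.12,"az":0,"x":0,"y":0,"z":0,"hand":-0.2},{"ax":0,"ay":0,"az":0,"x":0,"y":0,"z":0,"hand":-0.2}]'
python3 - <<'E'
from h import *
goto([.607,-.018,.03],1.581); basket()
E
```

```text
time: 11.33
eef_pos: [0.5075, -0.1305, 0.1367]
tcp_rot: [-0.501, 0.498, -0.499, 0.502]
contact_force: [1.6, 0.2, 0.4]
opening: 0.604
time: 11.75
eef_pos: [0.4947, -0.024, 0.1463]
tcp_rot: [-0.628, 0.323, -0.326, 0.629]
contact_force: [0.3, -0.0, -1.1]
opening: 0.603
time: 12.17
eef_pos: [0.4952, -0.0259, 0.1462]
tcp_rot: [-0.696, 0.124, -0.127, 0.696]
contact_force: [0.4, -0.5, -0.0]
opening: 0.605
time: 12.5
eef_pos: [0.4951, -0.0259, 0.1461]
tcp_rot: [0.707, 0.001, 0.001, -0.707]
contact_force: [0.5, -0.3, -0.8]
opening: 0.603
P [ 0.4951 -0.0259  0.1461] zang 1.571 tilt [ 0.003 -1.    -0.   ] shift [111.5 116.5   8. ] turn ay -0.01 q [-0.26 -0.01  2.09  0.    1.05 -0.26] F [ 0.5 -0.3 -0.8] t 12.5 open 0.6030027499456294
basket z.06 (array([ 612. , -141.5,  160.1,  122.3]), 1.58, [[550.0, -62.0], [552.0, -222.0], [674.0, -221.0], [672.0, -61.0]])
```

```bash
python3 -m inch '[{"ax":0,"ay":-0.01,"az":0,"x":37,"y":0,"z":8,"hand":-0.2},{"ax":0,"ay":0,"az":0,"x":37,"y":0,"z":0,"hand":-0.2},{"ax":0,"ay":0,"az":0,"x":37,"y":20,"z":0,"hand":-0.2},{"ax":0,"ay":0,"az":0,"x":0,"y":30,"z":0,"hand":-0.2},{"ax":0,"ay":0,"az":0,"x":0,"y":30,"z":0,"hand":-0.2}]'
python3 -m inch '[{"ax":0,"ay":0,"az":0,"x":0,"y":25,"z":0,"hand":-0.2},{"ax":0,"ay":0,"az":0,"x":0,"y":10,"z":-5,"hand":-0.2},{"ax":0,"ay":0,"az":0,"x":0,"y":0,"z":-8,"hand":-0.2},{"ax":0,"ay":0,"az":0,"x":0,"y":0,"z":-8,"hand":-0.2},{"ax":0,"ay":0,"az":0,"x":0,"y":0,"z":-6,"hand":-0.2}]'
python3 -m inch '[{"ax":0,"ay":0,"az":0,"x":0,"y":0,"z":-5,"hand":-0.2},{"ax":0,"ay":0,"az":0,"x":0,"y":0,"z":-5,"hand":-0.2},{"ax":0,"ay":0,"az":0,"x":0,"y":0,"z":-4,"hand":-0.2}]'
python3 - <<'E'
from h import *
goto([.607,-.071,.03],1.581)
E
```

```text
time: 12.97
eef_pos: [0.6085, -0.0177, 0.0662]
tcp_rot: [0.707, 0.004, 0.001, -0.707]
contact_force: [-0.8, 0.2, -0.0]
opening: 0.597
time: 13.38
eef_pos: [0.6067, -0.046, 0.0328]
tcp_rot: [0.708, 0.004, -0.001, -0.707]
contact_force: [0.4, 0.2, -0.2]
opening: 0.6
time: 13.63
eef_pos: [0.6065, -0.0586, 0.0327]
tcp_rot: [-0.707, -0.004, 0.001, 0.707]
contact_force: [0.5, 4.4, 1.0]
opening: 0.598
P [ 0.6065 -0.0586  0.0327] zang 1.578 tilt [ 0.004 -1.     0.001] shift [  0.5   2.7 -12.4] turn ay -0.003 q [-0.26  0.39  1.86  0.    0.88 -0.27] F [0.5 4.4 1. ] t 13.6333 open 0.5982433802791174
```

```bash
python3 -m inch '[{"ax":0,"ay":0,"az":0,"x":0,"y":0,"z":-4,"hand":-0.2},{"ax":0,"ay":0,"az":0,"x":0,"y":0,"z":-3,"hand":-0.2}]'
python3 -m inch '[{"ax":0,"ay":0,"az":0,"x":0,"y":0,"z":-2,"hand":-0.2},{"ax":0,"ay":0,"az":0,"x":0,"y":0,"z":-1.5,"hand":-0.2}]'
python3 -m inch '[{"ax":0,"ay":0,"az":0,"x":0,"y":0,"z":-1.5,"hand":-0.2}]'
python3 -m inch '[{"ax":0,"ay":0,"az":0,"x":0,"y":0,"z":-1,"hand":-0.2}]'
python3 -m inch '[{"ax":0,"ay":0,"az":0,"x":0,"y":0,"z":-1,"hand":-0.2}]'
```

```text
time: 13.8
eef_pos: [0.6058, -0.0654, 0.0315]
tcp_rot: [-0.707, -0.003, 0.002, 0.707]
contact_force: [-0.3, 3.9, 2.6]
opening: 0.601
time: 13.97
eef_pos: [0.6053, -0.0688, 0.0307]
tcp_rot: [-0.707, -0.003, 0.003, 0.707]
contact_force: [0.5, 3.6, 3.2]
opening: 0.6
time: 14.05
eef_pos: [0.6051, -0.0702, 0.0305]
tcp_rot: [-0.707, -0.003, 0.003, 0.707]
contact_force: [0.8, 4.5, 3.7]
opening: 0.599
time: 14.13
eef_pos: [0.6051, -0.0712, 0.0304]
tcp_rot: [-0.707, -0.003, 0.003, 0.707]
contact_force: [0.6, 3.7, 2.6]
opening: 0.602
time: 14.22
eef_pos: [0.605, -0.0722, 0.0304]
tcp_rot: [-0.707, -0.003, 0.003, 0.707]
contact_force: [0.2, 4.5, 2.5]
opening: 0.6
```

```bash
python3 -m inch '[{"ax":0,"ay":0,"az":0,"x":0,"y":0,"z":-1.5,"hand":-0.2}]'
python3 -m inch '[{"ax":0,"ay":0,"az":0,"x":0,"y":0,"z":-1,"hand":-0.2}]'
python3 -m inch '[{"ax":0,"ay":0,"az":0,"x":0,"y":0,"z":-1,"hand":-0.2}]'
python3 -m inch '[{"ax":0,"ay":0,"az":0,"x":0,"y":0,"z":-1,"hand":-0.2}]'
```

```text
time: 14.3
eef_pos: [0.605, -0.0737, 0.0304]
tcp_rot: [-0.707, -0.003, 0.003, 0.707]
contact_force: [-1.1, 2.9, 2.4]
opening: 0.597
time: 14.38
eef_pos: [0.605, -0.0746, 0.0303]
tcp_rot: [-0.707, -0.003, 0.003, 0.707]
contact_force: [0.2, 8.0, 3.4]
opening: 0.591
time: 14.47
eef_pos: [0.605, -0.0746, 0.0304]
tcp_rot: [-0.706, -0.002, 0.003, 0.708]
contact_force: [-0.7, 11.1, 3.3]
opening: 0.6
time: 14.55
eef_pos: [0.6048, -0.0746, 0.0304]
tcp_rot: [-0.706, -0.002, 0.003, 0.709]
contact_force: [0.1, 13.3, 5.0]
opening: 0.603
```

Solid contact with the stop, so I'll back off and check.

```bash
python3 -m inch '[{"ax":0,"ay":0,"az":0,"x":0,"y":0,"z":20,"hand":-0.2},{"ax":0,"ay":0,"az":0,"x":0,"y":0,"z":25,"hand":-0.2},{"ax":0,"ay":0,"az":0,"x":0,"y":-35,"z":20,"hand":-0.2},{"ax":0,"ay":0,"az":0,"x":0,"y":-35,"z":0,"hand":-0.2},{"ax":0,"ay":0,"az":0,"x":-30,"y":-35,"z":0,"hand":-0.2}]'
python3 -m inch '[{"ax":0,"ay":0,"az":0,"x":-35,"y":-20,"z":0,"hand":-0.2},{"ax":0,"ay":0,"az":0,"x":-35,"y":-10,"z":10,"hand":-0.2},{"ax":0,"ay":0,"az":0,"x":0,"y":0,"z":20,"hand":-0.2},{"ax":0,"ay":0,"az":0,"x":0,"y":0,"z":0,"hand":-0.2},{"ax":0,"ay":0,"az":0,"x":0,"y":0,"z":0,"hand":-0.2}]'
python3 - <<'E'
from h import *
im=basket()
cv2.imwrite("pics/top4.png",cv2.resize(im[140:245,300:440],(784,588),interpolation=cv2.INTER_CUBIC)[:,:,::-1])
c=read_camera("scene"); cv2.imwrite("pics/scene4.png",cv2.resize(c["img"][150:300,110:310],(784,588),interpolation=cv2.INTER_CUBIC)[:,:,::-1])
E
```

```text
time: 14.97
eef_pos: [0.5801, -0.0126, 0.1335]
tcp_rot: [0.708, 0.005, -0.002, -0.706]
contact_force: [-0.2, -1.1, 1.6]
opening: 0.599
time: 15.38
eef_pos: [0.507, 0.0169, 0.1621]
tcp_rot: [0.708, 0.003, -0.003, -0.706]
contact_force: [-0.3, -0.1, -0.7]
opening: 0.598
basket z.06 (array([ 610.1, -162.6,  159.6,  122.2]), 1.58, [[548.0, -83.0], [550.0, -243.0], [672.0, -242.0], [670.0, -82.0]])
```

View pics/top4.png

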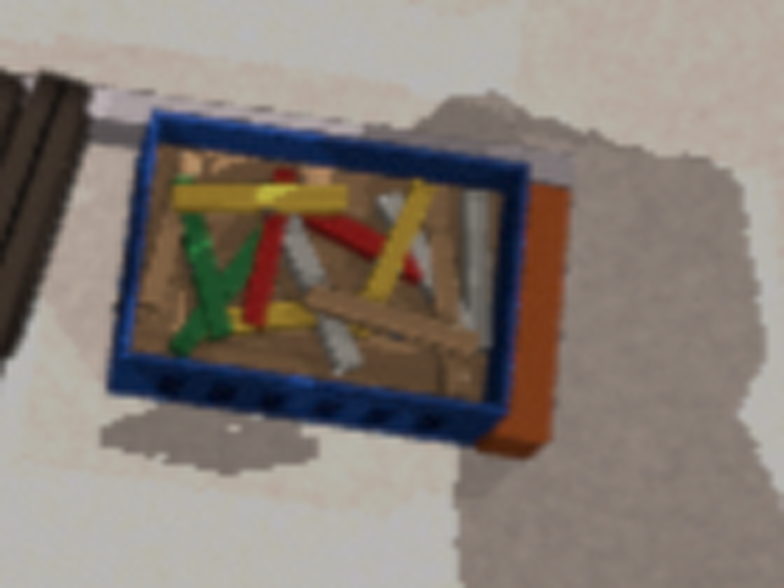

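View pics/scene4.png

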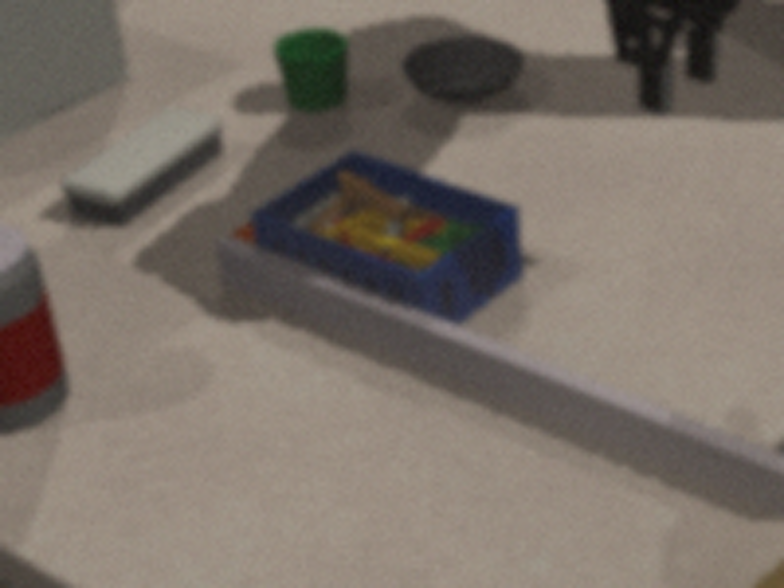

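The top crop shows the basket's long side by the rail and its end on the orange stop. However, its far edge now reads about 2 mm less than when it was pressed home. There is plenty of time, so I'll nudge it once more towards the rail.

```bash
python3 -m inch '[{"ax":0,"ay":0.12,"az":0,"x":-35,"y":0,"z":0,"hand":-0.4},{"ax":0,"ay":0.12,"az":0,"x":-20,"y":0,"z":-20,"hand":-0.4},{"ax":0,"ay":0.12,"az":0,"x":0,"y":0,"z":-30,"hand":-0.4},{"ax":0,"ay":0.12,"az":0,"x":0,"y":0,"z":-30,"hand":-0.4},{"ax":0,"ay":0.12,"az":0,"x":0,"y":0,"z":-30,"hand":-0.4}]'
python3 -m inch '[{"ax":0,"ay":0.12,"az":0,"x":0,"y":0,"z":0,"hand":-0.4},{"ax":0,"ay":0.12,"az":0,"x":0,"y":0,"z":0,"hand":-0.4},{"ax":0,"ay":0.12,"az":0,"x":0,"y":0,"z":0,"hand":-0.4},{"ax":0,"ay":0.12,"az":0,"x":0,"y":0,"z":0,"hand":-0.4},{"ax":0,"ay":0.12,"az":0,"x":0,"y":0,"z":0,"hand":-0.4}]'
python3 -m inch '[{"ax":0,"ay":0.12,"az":0,"x":0,"y":0,"z":0,"hand":-0.4},{"ax":0,"ay":0.12,"az":0,"x":0,"y":0,"z":0,"hand":-0.4},{"ax":0,"ay":0.12,"az":0,"x":0,"y":0,"z":0,"hand":-0.4},{"ax":0,"ay":0,"az":0,"x":0,"y":0,"z":0,"hand":-0.4}]'
python3 - <<'E'
from h import *
goto([.51,-.16,.03],.01)
E
```

```text
time: 15.9
eef_pos: [0.4194, -0.0867, 0.162]
tcp_rot: [0.676, -0.208, 0.208, -0.675]
contact_force: [-0.0, -0.4, 0.3]
opening: 0.702
time: 16.32
eef_pos: [0.4196, -0.0859, 0.1617]
tcp_rot: [0.584, -0.399, 0.399, -0.583]
contact_force: [-0.2, -1.1, 0.3]
opening: 0.701
time: 16.65
eef_pos: [0.4197, -0.0856, 0.1617]
tcp_rot: [0.504, -0.496, 0.496, -0.504]
contact_force: [0.3, 0.7, 0.3]
opening: 0.702
P [ 0.4197 -0.0856  0.1617] zang 0.016 tilt [ 0.    -1.    -0.001] shift [ 75.8 131.6  89.3] turn ay 0.006 q [-0.44 -0.2   2.23 -0.    1.11  1.12] F [0.3 0.7 0.3] t 16.65 open 0.7017095177035193
```

```bash
python3 -m inch '[{"ax":0,"ay":0.006,"az":0,"x":25,"y":0,"z":25,"hand":-0.4},{"ax":0,"ay":0,"az":0,"x":25,"y":20,"z":27,"hand":-0.4},{"ax":0,"ay":0,"az":0,"x":25,"y":20,"z":28,"hand":-0.4},{"ax":0,"ay":0,"az":0,"x":0,"y":35,"z":0,"hand":-0.4},{"ax":0,"ay":0,"az":0,"x":0,"y":35,"z":0,"hand":-0.4}]'
python3 -m inch '[{"ax":0,"ay":0,"az":0,"x":0,"y":22,"z":0,"hand":-0.4},{"ax":0,"ay":0,"az":0,"x":0,"y":0,"z":12,"hand":-0.4},{"ax":0,"ay":0,"az":0,"x":0,"y":0,"z":12,"hand":-0.4},{"ax":0,"ay":0,"az":0,"x":0,"y":0,"z":8,"hand":-0.4},{"ax":0,"ay":0,"az":0,"x":0,"y":0,"z":4,"hand":-0.4}]'
python3 -m inch '[{"ax":0,"ay":0,"az":0,"x":0,"y":0,"z":3,"hand":-0.4},{"ax":0,"ay":0,"az":0,"x":0,"y":0,"z":2,"hand":-0.4}]'
python3 -m inch '[{"ax":0,"ay":0,"az":0,"x":0,"y":0,"z":1.5,"hand":-0.4}]'
```

```text
time: 17.07
eef_pos: [0.5025, -0.1609, 0.0523]
tcp_rot: [-0.503, 0.495, -0.498, 0.504]
contact_force: [-0.4, -0.3, -0.5]
opening: 0.704
time: 17.48
eef_pos: [0.537, -0.1581, 0.0304]
tcp_rot: [0.504, -0.496, 0.496, -0.504]
contact_force: [0.5, 0.5, 0.3]
opening: 0.702
time: 17.65
eef_pos: [0.5411, -0.1575, 0.0308]
tcp_rot: [0.503, -0.496, 0.497, -0.503]
contact_force: [0.8, 1.2, 0.8]
opening: 0.7
time: 17.73
eef_pos: [0.5423, -0.1574, 0.0309]
tcp_rot: [0.503, -0.497, 0.497, -0.503]
contact_force: [-0.6, -0.0, -0.4]
opening: 0.702
```

```bash
python3 -m inch '[{"ax":0,"ay":0,"az":0,"x":0,"y":0,"z":4,"hand":-0.4},{"ax":0,"ay":0,"az":0,"x":0,"y":0,"z":3,"hand":-0.4}]'
python3 -m inch '[{"ax":0,"ay":0,"az":0,"x":0,"y":0,"z":2,"hand":-0.4}]'
python3 -m inch '[{"ax":0,"ay":0,"az":0,"x":0,"y":0,"z":2,"hand":-0.4}]'
python3 -m inch '[{"ax":0,"ay":0,"az":0,"x":0,"y":0,"z":1.5,"hand":-0.4}]'
```

```text
time: 17.9
eef_pos: [0.5494, -0.1572, 0.0309]
tcp_rot: [-0.503, 0.497, -0.497, 0.503]
contact_force: [-0.7, -0.6, -0.5]
opening: 0.707
time: 17.98
eef_pos: [0.5516, -0.1572, 0.0309]
tcp_rot: [-0.503, 0.497, -0.497, 0.503]
contact_force: [-0.9, 0.1, -0.5]
opening: 0.697
time: 18.07
eef_pos: [0.5532, -0.1571, 0.0308]
tcp_rot: [0.503, -0.497, 0.497, -0.503]
contact_force: [-2.9, -0.2, 2.6]
opening: 0.699
time: 18.15
eef_pos: [0.5541, -0.157, 0.0306]
tcp_rot: [0.504, -0.497, 0.496, -0.503]
contact_force: [-3.8, 0.1, 2.0]
opening: 0.7
```

```bash
python3 -m inch '[{"ax":0,"ay":0,"az":0,"x":0,"y":0,"z":1.5,"hand":-0.4}]'
python3 -m inch '[{"ax":0,"ay":0,"az":0,"x":0,"y":0,"z":1.5,"hand":-0.4},{"ax":0,"ay":0,"az":0,"x":0,"y":0,"z":0,"hand":-0.4}]'
python3 -m inch '[{"ax":0,"ay":0,"az":0,"x":0,"y":0,"z":-15,"hand":-0.4},{"ax":0,"ay":0,"az":0,"x":0,"y":0,"z":-25,"hand":-0.4},{"ax":0,"ay":0,"az":0,"x":0,"y":-30,"z":-20,"hand":-0.4},{"ax":0,"ay":0,"az":0,"x":0,"y":-35,"z":0,"hand":-0.4},{"ax":0,"ay":0,"az":0,"x":-20,"y":-35,"z":0,"hand":-0.4}]'
python3 -m inch '[{"ax":0,"ay":0,"az":0,"x":-35,"y":-10,"z":0,"hand":-0.4},{"ax":0,"ay":0,"az":0,"x":-35,"y":0,"z":0,"hand":-0.4},{"ax":0,"ay":0,"az":0,"x":-35,"y":0,"z":0,"hand":-0.4},{"ax":0,"ay":0,"az":0,"x":0,"y":0,"z":0,"hand":-0.4},{"ax":0,"ay":0,"az":0,"x":0,"y":0,"z":0,"hand":-0.4}]'
python3 - <<'E'
from h import *
im=basket(); a=np.load("pics/top0.npy")
cv2.imwrite("pics/top5.png",np.vstack([cv2.resize(a[:330],(500,295)),cv2.resize(im[:330],(500,295))])[:,:,::-1])
goto([.5,0,.1],0)
E
```

```text
time: 18.23
eef_pos: [0.555, -0.1569, 0.0305]
tcp_rot: [0.504, -0.498, 0.496, -0.502]
contact_force: [-9.0, -0.8, 6.8]
opening: 0.706
time: 18.4
eef_pos: [0.555, -0.1567, 0.0303]
tcp_rot: [0.505, -0.499, 0.494, -0.502]
contact_force: [-10.8, 0.1, 6.7]
opening: 0.702
time: 18.82
eef_pos: [0.4963, -0.1393, 0.1308]
tcp_rot: [0.503, -0.498, 0.497, -0.502]
contact_force: [1.9, -0.7, 1.5]
opening: 0.702
time: 19.23
eef_pos: [0.4962, -0.0312, 0.1408]
tcp_rot: [-0.504, 0.496, -0.496, 0.504]
contact_force: [-0.2, -0.3, -0.8]
opening: 0.705
basket z.06 (array([ 612.2, -162.3,  159.4,  122.2]), 1.58, [[550.0, -83.0], [552.0, -243.0], [674.0, -241.0], [673.0, -82.0]])
P [ 0.4964 -0.0323  0.1408] zang 0.015 tilt [ 0.    -1.     0.001] shift [-32.3  40.8   4.1] turn ay 0.015 q [-0.27  0.    2.09 -0.    1.05  1.29] F [-0.1 -0.2 -0.4] t 19.2833 open 0.6960765505615965
```

View pics/top5.png

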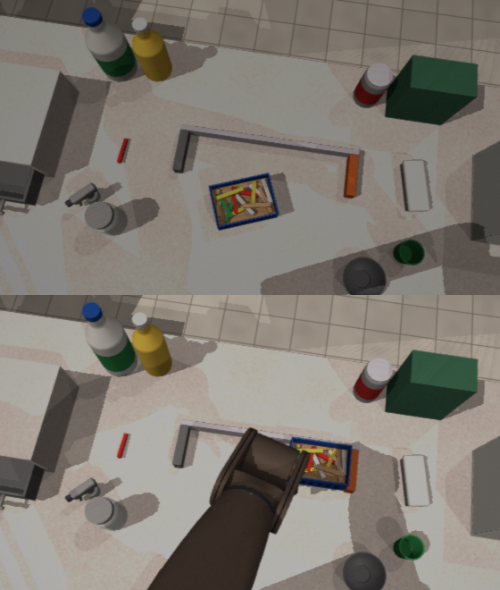

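Before (top) and after (bottom): the basket sits in the corner at about (322,465), and the bystanders stand where they did. The arm is clear at 0.14 m height. Handing in.

```bash
python3 -c "
from plant import *; print(sign_off())"
```

```text
the job is handed in; nothing more can be done
None
```

The blue basket is parked in the corner by the orange stop, and I handed the job in at about 19.3 s of the 48 s allowed. It was only pushed. I used two fingertips on its left end, turning it parallel to the rail, then on its long side up to the rail, then on its end up to the stop. A last nudge took it back to the rail.

- **Rail:** the far rim edge read x ≈ 0.673–0.674 m, against a rail face I measured at about 0.674 m. The pushing force rose to about 11–13 N both times I pressed it against the rail. The basket's angle was 1.580 rad and the rail's about 1.581 rad.
- **Orange stop:** the basket's end read y ≈ -0.242 m, against a stop face at about -0.242 m. The force rose to 13 N on contact.
- **A check that disagreed:** after the push to the stop, the basket read about 2 mm off the rail, so I added the last nudge. The reading then matched the first time it was pressed home. I did not press against the stop again afterwards, but the camera still showed no gap there.
- **Bystanders:** I compared before and after top views by eye only. The jar, dish, spray head, cup, brush and loose peg showed no visible shift.
- **Arm:** it was clear of everything at the end, with the tool 0.14 m above the shelf.

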